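# Lock the board, then be the third hand for the heat sink

### The arm

A 7-joint arm with a two-finger parallel gripper is mounted at the origin on a cart in front of the work surface, level with it; the furniture and walls round the work are solid. World frame = base frame: x ahead of the robot, y to its left, z up, the work surface at z = 0. Lengths are in mm, angles in rad, forces in N, time in s.
With the tool pointing down it reaches from about 400 to 925 mm from the base axis. Payload 4.1 kg.
Tool frame: the origin (TCP) lies on the centre line of the jaws, within the pads' length; the fingertips stand 8 mm ahead of it and the grasp point (between the pads) lies 11 mm behind it (tcp_to_tips is the distance from the TCP to the fingertips, in mm); z points along the fingers, y is the line along which they close (so a half turn about z gives the same grasp; the last joint's range is limited). The gripper opens to 85 mm and grips with 20 to 120 N. Pads are 22 mm wide; open, the fingers measure 114 mm over their backs; the gripper's body (76 mm by 85 mm) begins 54 mm behind the grasp point. The pads swing forward as they close: fully open they stand 13 mm farther back than shut.
Start: joints at [1.076, 0.398, 0.045, 1.537, -0.019, 1.207, -0.051], TCP at [250.644, -599.767, 239.347] pointing down, gripper open.
Joint ranges: [-2.82, 2.82], [-0.49, 2.23], [-1.37, 1.46], [0, 2.46], [-1.36, 4.5], [0.23, 2], [-2.94, 2.94]. Speed limits (rad/s): [2.57, 2.57, 3.14, 3.14, 3.14, 3.14, 3.14].

### API

Orientations are given as a rotation vector (axis times angle).
In Python, from bench import move_to, move_l, move_joints, grip, pause, inverse_kinematics, get_image, camera_params, MotionError, sign_off, find_in, mark_of, read_time_s, read_q, read_joint_velocities, read_joint_efforts, read_tool_pos, read_eef_rot, read_ft_force, read_ft_torque, read_gripper_width, read_gripper_force, tcp_to_tips gives the robot as it stands. Calls block until the motion is done:
- move_to(position, orientation): joint-space move of the TCP to a pose.
- move_l(position, max_speed=150, rot=None): straight line of the TCP; rot=None keeps the orientation; max_speed is the mean speed in mm/s.
- move_joints(angles): joint-space move.
- grip(opening): finger opening in mm; the grip force is fixed at half the most; returns when the fingers have stopped.
- pause(seconds).
- inverse_kinematics(position, orientation): joint angles nearest the present ones, or None.
- get_image(name): name is "scene" or "side" or "wrist"; returns (picture, depth): 420x560x3 uint8, blue, green, red; 420x560 float32, mm along the optical axis (not along the pixel's ray), 0 where there is no reading.
- camera_params(name): a dict with "intrinsics" (3x3 intrinsics, pixels), "cam_to_world" (4x4, takes a point from camera to world coordinates). Camera axes: x right, y down, z forward; pixel columns grow to the right and rows downward; lengths in mm; the calibration is good to about 2 mm. A picture is of the moment at which its call begins: read the wrist's pose just before it. camera_params takes no time and is no camera call; for the wrist camera it gives the pose at the moment of the call.
A pose or a line that the arm cannot do raises MotionError and nothing moves.
- sign_off(): hands the job in; it is judged then, once.
Trained networks look in the newest picture that a camera, given by its name, has taken for a name from the list of things; names that differ only in an ending like _2 or _b are one class to them, and where a whole thing is asked for, a point or a joint stands for the part that bears it (a point fixed in the world has none). Each returns a list of dicts, best first, with "confidence" (0 to 1); they miss things now and then, are a little off and sometimes report something else, mostly with a low value. They report only what shows in the picture. A call takes as long as a camera call.
- find_in(query, camera): "uv" ([column, row] in pixels, amid what is visible of it).
- mark_of(query, camera): "uv" ([column, row] in pixels: a listed point, or the origin of a listed thing).
Readings, each from a call of its own:
- read_time_s(): time.
- read_q(): joint angles.
- read_joint_velocities(): joint speeds.
- read_joint_efforts(): joint torques, N m.
- read_tool_pos(): TCP position.
- read_eef_rot(): TCP orientation.
- read_ft_force(): force on the tool from outside, world axes, zero at the start.
- read_ft_torque(): the same for the moment, N m.
- read_gripper_width(): finger opening in mm.
- read_gripper_force(): force on a finger pad.
Only numpy, scipy, OpenCV 4.12 (cv2) and the standard library are available. Lean on these libraries where they do the work, as an engineer would, in place of code of your own. Each camera call takes 0.05 s, during which the arm holds its last target. There are 200 camera calls.

### The job

First swing the fixture's turnbutton fully home so that its claw lies over the edge of the circuit board. Then pick up the heat sink and press its flat face squarely against the sprung fence plate, flush with the plate's edges all round so that the screw holes meet, with a steady push of about ten newtons, and finish while still holding it there clear of the board so that a colleague can put in the screws from behind. Do not push hard enough to bottom the fence, leave the board lying in its nest and leave the other things on the bench alone.

Things in the scene. Friction and masses are not known exactly. Their poses are not given: they have to be found in the camera images.
- fixture: Assembly fixture fixed to the bench: aluminium base plate 12 mm thick, x -100 to +70 mm, y -65 to +65 mm about its origin, which lies on the bench. Its x points level from the turnbutton to the fence (push direction), y left of that, z up. On it a black board nest and a sprung fence plate, behind which stand two uprights (x 57 to 70 mm, within y +-20 mm, 108 mm high).
- turnbutton_pivot (a point): Vertical axis of the turnbutton, at fixture x -72, y 0, at the height of the top of its bar (28.5 mm above the bench). Note on the room: a tall microscope stands to the left of the work (y above 0.35 m, x above 0.35 m, over 0.3 m high); come away from it sideways before reaching ahead.
- turnbutton (a joint): Turn of the turnbutton about its pivot, rad, counter-clockwise from above. 0: open, bar along fixture y, handle post to +y. 1.57: home at its stop, post towards fixture -x (away from the fence), claw at the other end over the board's edge. Starts at 0 to 0.35, stays where it is left, turns with about 1 N at the post.
- turnbutton_post (a point): Grip point on the axis of the turnbutton's black upright round handle post, 52.5 mm above the bench. Post: 12 mm diameter, 45 mm from the pivot, from the steel bar (14 mm wide, top 28.5 mm above the bench) up to 62.5 mm above the bench; it can turn between the fingers.
- test_board: Loose green circuit board 60 x 90 mm lying in the nest, its 90 mm along fixture y. Origin at its centre, 15 mm above the bench; its slab lies 17 to 19 mm and its tallest parts reach 30 mm above the bench. The nest walls reach 21 mm above the bench and leave 1.5 mm play.
- fence_plate: Upright steel fence plate 44 mm wide (y), 50 mm tall, 8 mm thick, with two screw holes on its centre line; origin at its centre, 87 mm above the bench at fixture x 34 mm, axes parallel to the fixture's. It slides towards fixture +x against springs by up to 18 mm: 1 N for each mm, no preload.
- fence_face (a point): Centre of the fence plate's front face, the one that looks to fixture -x, 4 mm in front of the plate's origin; moves with the plate.
- heat_sink: Aluminium finned heat sink standing upright and loose on the bench, about 0.08 to 0.15 kg, 30 mm deep (x) x 44 mm wide (y) x 50 mm tall (z), origin at the centre of its underside. Its flat mounting face with two screw holes is at its +x side, the fins run vertically and point to its -x; its two y sides are flat and are the ones to grip.
- sink_face (a point): Centre of the heat sink's flat mounting face, 15 mm in +x from its axis and 25 mm above its underside; to be brought onto fence_face.
- black_tape: Roll of black tape, 53 mm across, 19 mm high, lying on the bench; leave alone. Origin at the centre of its underside.
- crimp_tool: Blue-handled crimping pliers, 192 x 61 x 20 mm, lying near the bench's front edge; leave alone. Origin under its centre.
- screwdriver_1: Small blue screwdriver 144 mm long, lying right of the fixture; leave alone. Origin under its centre.
- marker: Marker pen 135 mm long, lying on the right; leave alone. Origin under its centre.
- esd_tray: Shallow black tray, 110 x 160 x 20 mm, empty, lying behind the fixture, to the right; leave alone. Origin under its centre.
- solder_spool: Spool of solder wire, 96 x 68 x 30 mm, lying behind the fixture, to the left; leave alone. Origin under its centre.

How it is judged:
By the outcome, as a careful person would: the job done as asked, in the order asked, and still so for the second after the job is handed in, while the arm keeps its last pose, push and grip.
It also fails if it takes over 64 s, if anything falls off the work surface, if the arm or the gripper's body presses on something with over 40 N, if the wrist force passes 120 N, or if a joint passes its speed limit or range.

## Working session

There is one attempt and no reset: what is moved stays moved. The work goes in short steps, each a Python script; the robot and the scene stay as the last script left them, time stands still between calls to the robot, and variables do not carry over. Pictures are saved under pics/ and viewed, at most 10 in all, crops included, and the job is handed in when it is done.

```bash
ls; mkdir -p pics; cat > h.py <<'E'
import numpy as np, cv2
from bench import *
from scipy.spatial.transform import Rotation as R
def ray(uv,P):
    K=np.array(P["intrinsics"]);T=np.array(P["cam_to_world"])
    d=T[:3,:3]@np.linalg.solve(K,[uv[0],uv[1],1.]);return T[:3,3],d
def at_z(uv,P,z):
    o,d=ray(uv,P);return o+d*(z-o[2])/d[2]
def tri(obs):
    A=np.zeros((3,3));b=np.zeros(3)
    for uv,P in obs:
        o,d=ray(uv,P);d=d/np.linalg.norm(d);M=np.eye(3)-np.outer(d,d);A+=M;b+=M@o
    p=np.linalg.solve(A,b)
    res=[np.linalg.norm(np.cross(p-ray(u,P)[0],ray(u,P)[1]/np.linalg.norm(ray(u,P)[1]))) for u,P in obs]
    return p,res
def down(yaw): return (R.from_euler('z',yaw)*R.from_euler('x',np.pi)).as_rotvec()
E
cat > a.py <<'E'
from h import *
np.set_printoptions(precision=1,suppress=True)
C=["scene","side"];P={c:camera_params(c) for c in C}
for c in C:
    im,d=get_image(c);cv2.imwrite(f"pics/{c}0.png",im)
for q in ["fixture","turnbutton_pivot","turnbutton_post","test_board","fence_plate","fence_face","heat_sink","sink_face","black_tape","solder_spool","esd_tray","screwdriver_1"]:
    obs=[]
    for c in C:
        m=mark_of(q,c)
        print(q,c,[(np.array(x["uv"]),round(x["confidence"],2)) for x in m[:2]])
        if m: obs.append((m[0]["uv"],P[c]))
    if len(obs)==2: print("   ",*tri(obs))
print(read_time_s(),R.from_rotvec(read_eef_rot()).as_matrix(),tcp_to_tips, [P[c]["cam_to_world"] for c in C])
E
python3 a.py
```

```text
bench.py
pics
fixture scene [(array([253.6, 241.6]), 0.69), (array([407.2, 207. ]), 0.25)]
fixture side [(array([260. , 236.7]), 0.76)]
    [587.   -2.1  -2.4] [np.float64(1.7843170363212233), np.float64(1.7843170363212268)]
turnbutton_pivot scene [(array([272.9, 237.4]), 0.82)]
turnbutton_pivot side [(array([245.5, 241. ]), 0.82), (array([259.4, 237. ]), 0.61)]
    [511.4  -4.9  31.3] [np.float64(8.812179599463814), np.float64(8.81217959946379)]
turnbutton_post scene [(array([260.8, 235.7]), 0.51)]
turnbutton_post side [(array([226.4, 225.9]), 0.68)]
    [500.3  42.7  63.5] [np.float64(4.004954029270364), np.float64(4.004954029270411)]
test_board scene [(array([262.7, 240.9]), 0.77)]
test_board side [(array([256.3, 236.4]), 0.77)]
    [556.7  -7.   12.4] [np.float64(2.2767290298455), np.float64(2.276729029845382)]
fence_plate scene [(array([250.1, 202. ]), 0.71)]
fence_plate side [(array([268.5, 202.7]), 0.85)]
    [617.  -15.8  88.8] [np.float64(2.3936988829649826), np.float64(2.393698882964868)]
fence_face scene [(array([250.6, 204.8]), 0.62)]
fence_face side [(array([267. , 202.1
[... 1008 characters left out ...]
.6, 223.2]), 0.65)]
    [ 788.3 -229.6   -4.1] [np.float64(1.5808182340004169), np.float64(1.5808182340005428)]
screwdriver_1 scene [(array([298.6, 208.2]), 0.59)]
screwdriver_1 side [(array([348.2, 237.6]), 0.57)]
    [ 653.9 -220.3    3. ] [np.float64(5.273884191698016), np.float64(5.273884191698066)]
1.3 [[ 0.9  0.4  0. ]
 [ 0.4 -0.9 -0. ]
 [-0.   0.  -1. ]] 8.0 [array([[  -0.6,   -0.3,    0.7, -152.8],
       [  -0.8,    0.3,   -0.6,  570.1],
       [   0. ,   -0.9,   -0.4,  552.2],
       [   0. ,    0. ,    0. ,    1. ]]), array([[   0.4,   -0.4,    0.8, -531.7],
       [  -0.9,   -0.2,    0.4, -581.9],
       [  -0. ,   -0.9,   -0.4,  611.8],
       [   0. ,    0. ,    0. ,    1. ]])]
```

```bash
python3 - <<'E'
import cv2,numpy as np
a=cv2.imread("pics/scene0.png");b=cv2.imread("pics/side0.png")
a=cv2.resize(a[170:330,120:320],(800,640))[:560];b=cv2.resize(b[160:300,140:340],(800,560))
cv2.imwrite("pics/c0.png",cv2.resize(np.hstack([a,b]),(800,280)))
E
cat > w.py <<'E'
from h import *
import sys
np.set_printoptions(precision=1,suppress=True)
def wrist(name,qs):
    pause(0.3); P=camera_params("wrist"); im,d=get_image("wrist"); cv2.imwrite(f"pics/{name}.png",im)
    out={}
    for q in qs:
        m=mark_of(q,"wrist")
        if m: out[q]=(m[0]["uv"],P,m[0]["confidence"])
    np.save(f"pics/{name}_d.npy",d)
    return out,P,d
E
python3 - <<'E'
from w import *
print(R.from_rotvec(read_eef_rot()).as_matrix(), np.array(camera_params("wrist")["cam_to_world"]), camera_params("wrist")["intrinsics"],read_tool_pos())
qs=["fixture","turnbutton_pivot","turnbutton_post","test_board","fence_plate","fence_face","heat_sink","sink_face"]
o=[]
for i,p in enumerate([[470,-60,330],[500,90,330]]):
    move_to(p,down(0)); r,P,d=wrist(f"w{i}",qs); o.append(r)
    for q in r: print(i,q,np.array(r[q][0]),round(r[q][2],2))
for q in qs:
    if all(q in r for r in o): print(q,*tri([r[q][:2] for r in o]))
print(read_time_s(),read_q())
E
```

```text
[[ 0.9  0.4  0. ]
 [ 0.4 -0.9 -0. ]
 [-0.   0.  -1. ]] [[   0.4   -0.9   -0.3  314.4]
 [  -0.9   -0.4   -0.1 -572.5]
 [   0.     0.3   -1.   372.9]
 [   0.     0.     0.     1. ]] [[375.4   0.  282.8]
 [  0.  375.4 211.8]
 [  0.    0.    1. ]] [ 250.6 -599.8  239.3]
0 fixture [237.2  62.9] 0.77
0 turnbutton_pivot [235.1 131.9] 0.82
0 turnbutton_post [191.5 134.2] 0.6
0 test_board [236.9  80.6] 0.64
0 fence_plate [232.9  12.6] 0.68
0 fence_face [230.4  18.4] 0.66
0 heat_sink [ 23.8 114.4] 0.96
1 fixture [363.7  90.5] 0.75
1 turnbutton_pivot [367.4 155.2] 0.62
1 turnbutton_post [330.1 162.2] 0.78
1 test_board [369.8 110.3] 0.67
1 fence_plate [393.9  48.7] 0.84
1 fence_face [390.1  54. ] 0.91
1 heat_sink [149.  141.5] 0.93
1 sink_face [135.  131.5] 0.77
fixture [585.8  -7.   -3.1] [np.float64(0.3365490456285618), np.float64(0.3365490456284119)]
turnbutton_pivot [512.1  -6.9  35.1] [np.float64(1.9351351150737057), np.float64(1.9351351150736145)]
turnbutton_post [509.2  37.5  55.3] [np.float64(0.03223967945936937), np.float64(0.03223967945936541)]
test_board [564.1  -9.2  25.9] [np.float64(0.9041360022325133), np.float64(0.9041360022327618)]
fence_plate [619.6 -14.7  86. ] [np.float64(0.24970271447625372), np.float64(0.24970271447637965)]
fence_face [615.2 -12.   84.1] [np.float64(0.22583785376557697), np.float64(0.2258378537657847)]
heat_sink [527.4 253.8  -5.8] [np.float64(1.0789236427408868), np.float64(1.0789236427408626)]
5.575 [ 0.2  0.1 -0.6  1.7  0.1  1.3 -1.9]
```

View pics/c0.png

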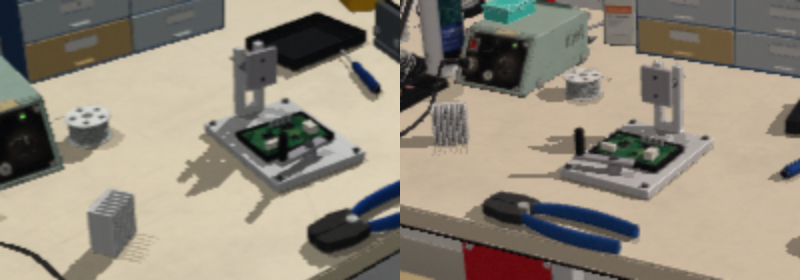

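```bash
python3 - <<'E'
import cv2,numpy as np
a=cv2.imread("pics/w1.png")
cv2.imwrite("pics/w1c.png",cv2.resize(a[0:240,80:440],(800,533),interpolation=cv2.INTER_CUBIC))
E
```

```text
(no output)
```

View pics/w1c.png

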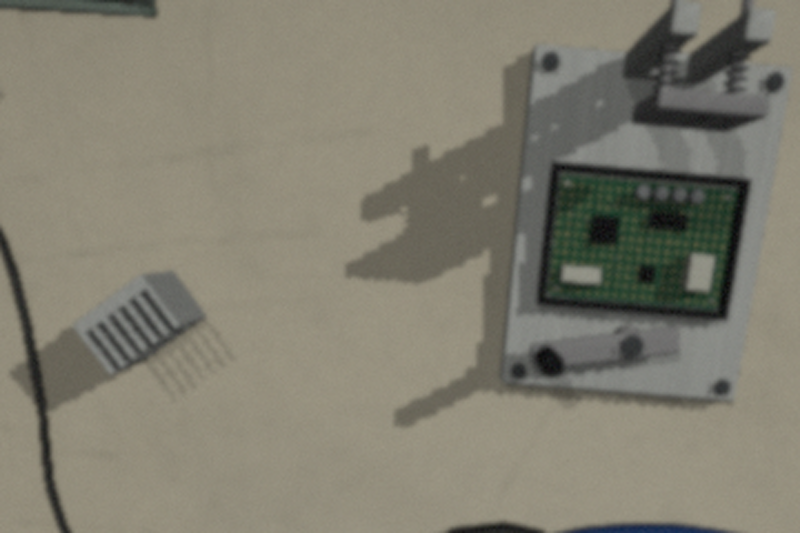

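```bash
python3 - <<'E'
from h import *
np.set_printoptions(precision=2,suppress=True)
for p in ([510,40,60],[467,0,42],[530,253,20],[601,-12,76],[560,-10,260]):
    for y in (-180,-145,-90,-45,0,35,90,135): 
        q=inverse_kinematics(p,down(np.radians(y))); print(p,y,None if q is None else np.array(q))
E
```

```text
[510, 40, 60] -180 [ 0.68  0.59 -1.07  2.01  0.66  0.93  0.83]
[510, 40, 60] -145 [ 0.73  0.65 -1.16  2.01  0.73  0.98  1.38]
[510, 40, 60] -90 [-0.69  0.45  0.65  2.05 -0.4   0.76 -2.94]
[510, 40, 60] -45 [ 0.19  0.4  -0.43  2.03  0.23  0.77 -2.73]
[510, 40, 60] 0 [ 0.23  0.4  -0.47  2.02  0.26  0.77 -1.97]
[510, 40, 60] 35 [ 0.26  0.41 -0.5   2.02  0.28  0.78 -1.37]
[510, 40, 60] 90 [ 0.33  0.43 -0.6   2.02  0.33  0.79 -0.46]
[510, 40, 60] 135 [ 0.42  0.45 -0.71  2.02  0.4   0.81  0.26]
[467, 0, 42] -180 [ 0.71  0.5  -0.96  2.13  0.58  0.8   0.95]
[467, 0, 42] -145 [ 0.84  0.6  -1.16  2.12  0.73  0.89  1.43]
[467, 0, 42] -90 [-0.64  0.42  0.65  2.16 -0.4   0.68 -2.85]
[467, 0, 42] -45 [ 0.26  0.36 -0.41  2.14  0.22  0.68 -2.66]
[467, 0, 42] 0 [ 0.3   0.37 -0.46  2.14  0.25  0.69 -1.9 ]
[467, 0, 42] 35 [ 0.33  0.37 -0.49  2.14  0.27  0.69 -1.3 ]
[467, 0, 42] 90 [ 0.38  0.38 -0.55  2.13  0.31  0.7  -0.37]
[467, 0, 42] 135 [ 0.46  0.4  -0.65  2.13  0.36  0.72  0.36]
[530, 253, 20] -180 [ 0.33  0.92 -1.23  1.85  0.97  1.14  0.3 ]
[530, 253, 20] -145 [ 0.29  0.86 -1.16  1.85  0.91  1.08
[... 693 characters left out ...]
84]
[601, -12, 76] 35 [ 0.3   0.51 -0.46  1.8   0.29  0.89 -1.25]
[601, -12, 76] 90 [ 0.4   0.54 -0.59  1.8   0.37  0.92 -0.36]
[601, -12, 76] 135 [ 0.48  0.57 -0.71  1.8   0.45  0.94  0.36]
[560, -10, 260] -180 [ 0.69  0.33 -0.93  1.71  0.28  1.24  1.27]
[560, -10, 260] -145 [ 0.83  0.41 -1.15  1.71  0.39  1.28  1.78]
[560, -10, 260] -90 [-0.88  0.38  1.06  1.75 -0.35  1.22 -2.86]
[560, -10, 260] -45 [ 0.29  0.24 -0.42  1.72  0.11  1.2  -2.51]
[560, -10, 260] 0 [ 0.34  0.25 -0.47  1.72  0.12  1.21 -1.74]
[560, -10, 260] 35 [ 0.37  0.25 -0.51  1.72  0.13  1.21 -1.14]
[560, -10, 260] 90 [ 0.45  0.26 -0.61  1.71  0.16  1.21 -0.2 ]
[560, -10, 260] 135 [ 0.52  0.28 -0.7   1.71  0.19  1.22  0.56]
```

```bash
python3 - <<'E'
from w import *
qs=["fixture","turnbutton_pivot","turnbutton_post","test_board","fence_plate","fence_face"]
o=[]
for i,p in enumerate([[560,35,270],[560,-45,250],[520,-5,250]]):
    move_to(p,down(np.pi)); r,P,d=wrist(f"v{i}",qs); o.append(r)
for q in qs:
    ob=[r[q] for r in o if q in r]; print(q,[round(x[2],2) for x in ob])
    if len(ob)>1: print("  ",*tri([x[:2] for x in ob]))
print(read_time_s())
E
```

```text
fixture [0.77, 0.31]
   [453.7 -51.2 459.5] [np.float64(17.42564683264561), np.float64(17.425646832645782)]
turnbutton_pivot [0.72, 0.71, 0.88]
   [512.1  -2.1  18.6] [np.float64(2.132749475092005), np.float64(0.8978833163619289), np.float64(1.436947437681357)]
turnbutton_post [0.7, 0.76, 0.91]
   [506.   41.   44.3] [np.float64(0.8826380770763484), np.float64(0.6829207738917431), np.float64(1.388598015505174)]
test_board [0.85, 0.74, 0.85]
   [564.8  -9.7  15.8] [np.float64(1.554301417953564), np.float64(0.16871761801561153), np.float64(1.7054036687032426)]
fence_plate [0.57, 0.88, 0.73]
   [619.1 -13.9  85.1] [np.float64(1.9457591800244691), np.float64(1.0723842688781227), np.float64(1.5648816184146708)]
fence_face [0.74, 0.85, 0.84]
   [548.2  -8.4 200.5] [np.float64(26.219412238758427), np.float64(23.33093967148256), np.float64(2.923179571018245)]
10.875
```

```bash
python3 - <<'E'
from h import *
np.set_printoptions(precision=2,suppress=True)
grip(60)
y0=np.radians(95)
move_to([508,39,130],down(y0)); move_l([508,39,44],150)
f0=read_ft_force();print("f",np.array(f0))
grip(0); pause(.2)
print("w",read_gripper_width(),read_gripper_force(),np.array(read_ft_force()),np.array(read_tool_pos()))
grip(17)
C=np.array([512,-5.]);
for a in np.radians([108,122,136,150,164]):
    move_l([*(C+45*np.array([np.cos(a),np.sin(a)])),44],100,rot=down(a))
    print(np.degrees(a),np.array(read_ft_force()),np.array(read_tool_pos()))
print(read_time_s())
E
```

```text
f [ 0.25 -0.46  0.84]
w 9.7518516392858 58.53276193141937 [-0.47  0.34  6.71] [508.44  39.04  44.65]
108.0 [ 0.82  0.23 -0.16] [497.95  37.69  43.83]
122.0 [ 0.89 -0.02 -0.46] [488.31  33.14  43.95]
136.0 [0.68 0.04 0.04] [479.81  26.28  43.97]
150.0 [ 0.67 -0.38  0.98] [473.19  17.58  43.98]
164.0 [-0.06  0.29 -0.1 ] [468.87   7.6   43.98]
16.2833
```

```bash
python3 - <<'E'
from w import *
np.set_printoptions(precision=2,suppress=True)
C=np.array([512,-5.])
for a in range(168,196,2):
    r=np.radians(a);t=np.array([-np.sin(r),np.cos(r)])
    move_l([*(C+45*np.array([np.cos(r),np.sin(r)])),44],60,rot=down(np.radians(min(a,176))))
    f=np.array(read_ft_force());print(a,f)
    if np.hypot(*f[:2])>5: break
grip(0);pause(.2);print("w",read_gripper_width(),np.array(read_ft_force()),np.array(read_tool_pos()))
grip(60);move_l([467,-4,200],200,rot=down(np.pi))
o,P,d=wrist("home",["turnbutton_post"]);print(read_time_s())
a=cv2.imread("pics/home.png");cv2.imwrite("pics/home2.png",cv2.resize(a,(780,585),interpolation=cv2.INTER_CUBIC))
E
```

```text
168 [0.74 0.19 1.06]
170 [-0.15  1.11 -0.29]
172 [-0.96  0.56 -0.42]
174 [-0.21  0.28  0.21]
176 [-0.34  0.29 -0.25]
178 [-0.14  0.56 -0.85]
180 [-0.7   5.27 -1.19]
w 9.810457228638029 [-1.63  8.52 -0.41] [467.02  -1.47  44.23]
20.325
```

View pics/home2.png

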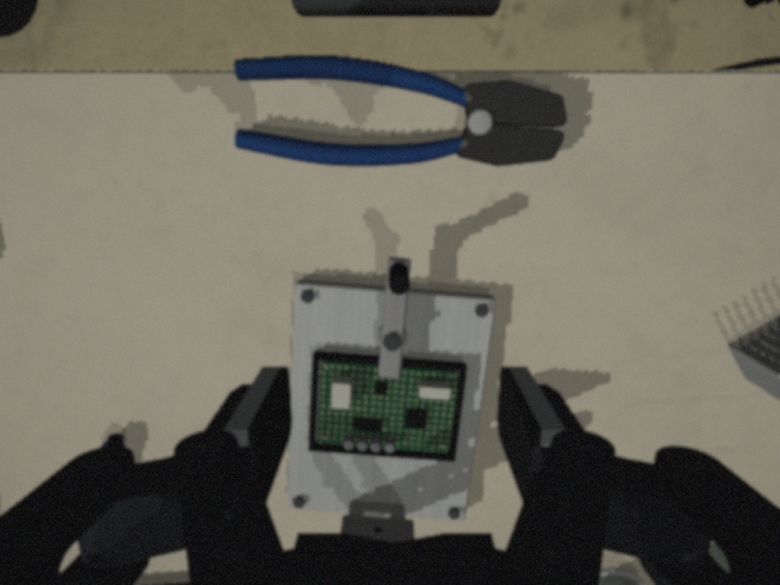

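```bash
python3 - <<'E'
from h import *
np.set_printoptions(precision=2,suppress=True)
P=camera_params("wrist");im=cv2.imread("pics/home.png",0).astype(float);s=560/780
pts=[]
for u,v in [(307,296),(482,310),(300,502),(455,513)]:
    u*=s;v*=s;x0,y0=int(u)-8,int(v)-8
    w=im[y0:y0+17,x0:x0+17];yy,xx=np.mgrid[y0:y0+17,x0:x0+17]
    m=np.clip(110-w,0,None)*(np.hypot(xx-u,yy-v)<7)
    c=[(m*xx).sum()/m.sum(),(m*yy).sum()/m.sum()];p=at_z(c,P,13);pts.append(p[:2]);print(u,v,c,p,w.min(),np.median(w))
a,b,c,d=pts
for n,v in (("front",b-a),("rear",d-c)): print(n,np.linalg.norm(v),np.degrees(np.arctan2(v[1],v[0]))-90)
for n,v in (("R",c-a),("L",d-b),("mid",(c+d-a-b)/2)): print(n,np.linalg.norm(v),np.degrees(np.arctan2(v[1],v[0])))
print((a+b)/2,(c+d)/2)
big=cv2.imread("pics/w1.png")
E
```

```text
220.4102564102564 212.51282051282053 [np.float64(220.8574423480084), np.float64(211.77201257861634)] [487.94 -58.3   13.  ] 46.0 116.0
346.05128205128204 222.56410256410257 [np.float64(345.89240851993446), np.float64(221.9980884762425)] [497.44  52.98  13.  ] 50.0 105.0
215.3846153846154 360.4102564102564 [np.float64(214.83459302325582), np.float64(359.3793604651163)] [640.93 -71.17  13.  ] 39.0 126.0
326.6666666666667 368.3076923076923 [np.float64(326.0323939099449), np.float64(367.51473922902494)] [650.5   40.04  13.  ] 40.0 124.0
front 111.68763478486404 -4.877282130138042
rear 111.62267739142065 -4.915907276549717
R 153.5307344116283 -4.809381419822999
L 153.60591998868625 -4.833653561733357
mid 153.56832375521003 -4.8215204616300715
[492.69  -2.66] [645.72 -15.57]
```

```bash
python3 - <<'E'
from h import *
np.set_printoptions(precision=2,suppress=True)
yaw=-np.radians(4.86)
move_l([467.3,-1.5,44],200,rot=down(np.pi+yaw)); pause(.2)
print(np.array(read_tool_pos()),np.array(read_ft_force()))
grip(0);pause(.2);print("w",read_gripper_width(),np.array(read_ft_force()),np.array(read_tool_pos()),np.degrees(R.from_rotvec(read_eef_rot()).as_euler('xyz')))
grip(60);move_l([467,-1,170],250);print(read_time_s(),np.array(read_ft_force()))
E
```

```text
[468.16  -1.66  44.96] [1.14 0.23 0.4 ]
w 9.713842066569368 [-1.56  1.04  5.22] [467.37  -1.2   44.22] [179.99   0.01 175.15]
23.35 [-0.42 -0.44 -0.47]
```

```bash
python3 - <<'E'
from w import *
def top(P,d):
    K=np.array(P["intrinsics"]);T=np.array(P["cam_to_world"])
    v,u=np.mgrid[:420,:560];X=np.stack([(u-K[0,2])/K[0,0]*d,(v-K[1,2])/K[1,1]*d,d],-1).reshape(-1,3)@T[:3,:3].T+T[:3,3]
    m=(d.ravel()>0)&(np.hypot(X[:,0]-530,X[:,1]-252)<50)&(X[:,2]>25)
    X=X[m];z=np.percentile(X[:,2],90);t=X[X[:,2]>z-8]
    r=cv2.minAreaRect(t[:,:2].astype(np.float32));return z,len(t),r
o=[]
for i,p in enumerate([[500,200,200],[550,190,220],[520,230,240]]):
    move_to(p,down(np.radians(-145))) ; r,P,d=wrist(f"s{i}",["heat_sink","sink_face"]);o.append(r)
    print(top(P,d),{q:(np.array(r[q][0]),r[q][2]) for q in r})
for q in ("heat_sink","sink_face"):
    ob=[r[q][:2] for r in o if q in r]
    if len(ob)>1: print(q,*tri(ob))
print(read_time_s())
E
```

```text
(np.float64(216.19199562321705), 302, ((485.60113525390625, 237.3251953125), (5.881773471832275, 22.121746063232422), 23.20455551147461)) {'heat_sink': (array([310.2, 234.5]), 0.71), 'sink_face': (array([309.4, 261.9]), 0.61)}
(np.float64(286.22315753032433), 3889, ((515.0523071289062, 220.84085083007812), (11.142309188842773, 38.335731506347656), 24.98297119140625)) {'heat_sink': (array([343.9, 193.2]), 0.94), 'sink_face': (array([345.8, 217.4]), 0.95)}
(np.float64(315.25995596659175), 8974, ((499.9746398925781, 234.96853637695312), (12.828195571899414, 76.06565856933594), 30.332094192504883)) {'heat_sink': (array([297.5, 192.4]), 0.83), 'sink_face': (array([294. , 215.8]), 0.67)}
heat_sink [527.8 252.4 -19.7] [np.float64(1.2542635639030284), np.float64(1.6023277680048436), np.float64(1.6231432026397836)]
sink_face [542.4 258.3  14.8] [np.float64(0.4225001029244112), np.float64(1.4434249521489741), np.float64(1.4934761078222483)]
26.2
```

```bash
python3 - <<'E'
from w import *
P=camera_params("wrist");d=np.load("pics/s2_d.npy");im=cv2.imread("pics/s2.png")
K=np.array(P["intrinsics"]);T=np.array(P["cam_to_world"])
v,u=np.mgrid[:420,:560];X=np.stack([(u-K[0,2])/K[0,0]*d,(v-K[1,2])/K[1,1]*d,d],-1).reshape(-1,3)@T[:3,:3].T+T[:3,3]
m=(d.ravel()>0)&(np.hypot(X[:,0]-530,X[:,1]-252)<60)&(X[:,2]<75)&(X[:,2]>15)
Y=X[m];print(len(Y),np.percentile(Y[:,2],[5,50,90,97]))
z=np.percentile(Y[:,2],90);t=Y[Y[:,2]>z-6]
print(len(t),cv2.minAreaRect(t[:,:2].astype(np.float32)))
print("z=0:",at_z([297.5,192.4],P,0),at_z([294,215.8],P,25))
cv2.imwrite("pics/s2c.png",cv2.resize(im[130:270,200:400],(800,560),interpolation=cv2.INTER_CUBIC))
E
```

```text
1489 [19.8 48.2 49.7 50.2]
969 ((525.988525390625, 249.89892578125), (30.11277198791504, 43.8580207824707), 33.68019485473633)
z=0: [524.4 251.4   0. ] [541.1 258.   25. ]
```

View pics/s2c.png

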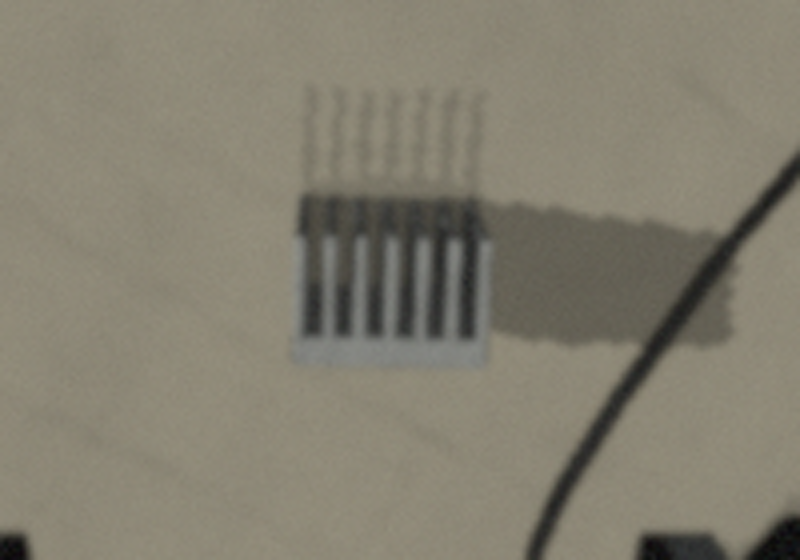

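```bash
python3 - <<'E'
from w import *
np.set_printoptions(precision=2,suppress=True)
rv=down(np.radians(33.7-180))
move_to([526,249.9,130],rv);grip(66);move_l([526,249.9,17],120);pause(.2)
print(np.array(read_tool_pos()),np.array(read_ft_force()))
grip(0);pause(.3)
print("w",read_gripper_width(),read_gripper_force(),np.array(read_ft_force()),np.array(read_tool_pos()))
move_l([526,249.9,150],120);pause(.3)
print("w",read_gripper_width(),np.array(read_ft_force()),np.array(read_tool_pos()),np.degrees(R.from_rotvec(read_eef_rot()).as_euler('xyz')),read_time_s())
E
```

```text
[526.5  250.12  17.73] [-0.5  -0.47  0.14]
w 43.506082887223 61.30072832107544 [-0.87 -0.71  4.46] [526.39 250.14  17.49]
w 43.52662860853659 [ 0.24  0.32 -1.63] [525.81 249.86 149.63] [ 179.98   -0.04 -146.29] 30.4333
```

```bash
cat >> h.py <<'E'
O=np.array([584.15,-10.8]);YAW=-np.radians(4.86);ex=np.array([np.cos(YAW),np.sin(YAW)]);ey=np.array([-ex[1],ex[0]])
def fx(x,y,z): return [*(O+x*ex+y*ey),z]
RV=down(np.pi+YAW)
def infix(p): p=np.array(p);return np.array([(p[:2]-O)@ex,(p[:2]-O)@ey,p[2]])
E
python3 - <<'E'
from w import *
np.set_printoptions(precision=2,suppress=True)
move_to(fx(-12,0,160),RV);move_l(fx(-12,0,79.5),120);pause(.4)
print(infix(read_tool_pos()),np.array(read_ft_force()),np.degrees(R.from_rotvec(read_eef_rot()).as_euler('xyz')))
S=["sink_face","fence_face","fence_plate","heat_sink"];P={}
ims=[]
for c in ("scene","side"):
    P[c]=camera_params(c);ims.append(get_image(c)[0]);cv2.imwrite(f"pics/{c}1.png",ims[-1])
for q in S:
    ob=[]
    for c in P:
        m=mark_of(q,c)
        if m: ob.append((m[0]["uv"],P[c])); print(q,c,m[0]["uv"],round(m[0]["confidence"],2))
    if len(ob)==2: p,r=tri(ob);print("   ",infix(p),r)
a=cv2.resize(ims[0][150:260,200:310],(560,560),interpolation=3);b=cv2.resize(ims[1][150:260,210:320],(560,560),interpolation=3)
cv2.imwrite("pics/pre.png",cv2.resize(np.hstack([a,b]),(800,400)))
print(read_time_s())
E
```

```text
[-11.84  -0.09  79.82] [ 0.27  0.17 -1.02] [-179.99    0.03  175.13]
sink_face scene [259.5, 209.2] 0.61
sink_face side [262.0, 205.3] 0.68
    [-4.83 -3.84 90.08] [np.float64(3.1649571347598), np.float64(3.1649571347598733)]
fence_face scene [248.9, 205.1] 0.46
fence_face side [267.3, 203.9] 0.5
    [32.93  1.92 83.11] [np.float64(0.8105264454226562), np.float64(0.8105264454225257)]
fence_plate scene [272.5, 239.6] 0.62
fence_plate side [268.9, 204.5] 0.41
    [-28.83 -18.57  60.7 ] [np.float64(46.303553506482736), np.float64(46.303553506482636)]
heat_sink scene [261.5, 220.0] 0.59
heat_sink side [260.7, 218.9] 0.94
    [-13.03  -5.23  59.63] [np.float64(0.3082614035823055), np.float64(0.3082614035821724)]
33.1917
```

View pics/pre.png

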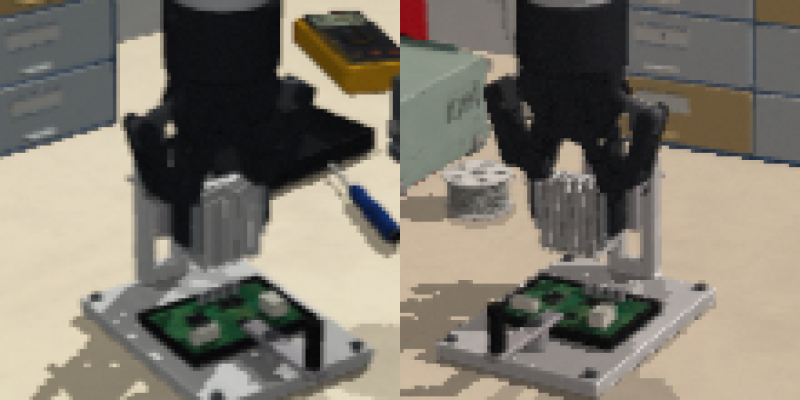

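```bash
python3 - <<'E'
from h import *
np.set_printoptions(precision=2,suppress=True)
P=camera_params("wrist");K=np.array(P["intrinsics"]);Tc=np.array(P["cam_to_world"])
def pose(p,rv): T=np.eye(4);T[:3,:3]=R.from_rotvec(rv).as_matrix();T[:3,3]=p;return T
X0=np.linalg.inv(pose(read_tool_pos(),read_eef_rot()))@Tc
v,u=np.mgrid[:420,:560]
for n,p,y in [("w0",[470,-60,330],0),("w1",[500,90,330],0),("v0",[560,35,270],np.pi),("v1",[560,-45,250],np.pi),("v2",[520,-5,250],np.pi)]:
    d=np.load(f"pics/{n}_d.npy");T=pose(p,down(y))@X0
    X=np.stack([(u-K[0,2])/K[0,0]*d,(v-K[1,2])/K[1,1]*d,d],-1).reshape(-1,3)@T[:3,:3].T+T[:3,3]
    F=np.c_[(X[:,:2]-O)@ex,(X[:,:2]-O)@ey,X[:,2]]
    m=(d.ravel()>0)&(abs(F[:,1])<40)
    pl=F[m&(F[:,0]>20)&(F[:,0]<46)&(F[:,2]>75)&(F[:,2]<118)]
    if len(pl)>20:
        t=pl[pl[:,2]>107]
        print(n,"plate",len(pl),len(t),pl.min(0),pl.max(0),t.min(0) if len(t) else '',t.max(0) if len(t) else '', cv2.minAreaRect(t[:,:2].astype(np.float32)) if len(t) else '')
    else: print(n,len(pl))
    ups=F[m&(F[:,0]>50)&(F[:,0]<80)&(F[:,2]>100)&(F[:,2]<114)]
    if len(ups): print("   upr",len(ups),ups.min(0),ups.max(0))
    b=F[(d.ravel()>0)&(F[:,2]>9)&(F[:,2]<15)&(abs(F[:,1])<75)&(F[:,0]>-115)&(F[:,0]<85)]
    if len(b): print("   base",len(b),cv2.minAreaRect(b[:,:2].astype(np.float32)))
E
```

```text
w0 plate 991 577 [ 31.01 -22.07  75.06] [ 45.93  22.32 113.32] [ 31.19 -22.07 107.  ] [ 39.77  22.32 113.32] ((35.47629165649414, 0.1261157989501953), (8.561020851135254, 44.384552001953125), 0.08886140584945679)
   base 9248 ((-13.856742858886719, 0.0672149658203125), (168.66519165039062, 129.92343139648438), 0.12286749482154846)
w1 plate 888 523 [ 31.18 -20.27  75.39] [ 45.97  23.6  112.76] [ 31.31 -20.27 107.23] [ 39.65  23.6  112.76] ((35.48524475097656, 1.6652374267578125), (43.86602020263672, 8.336140632629395), 89.90510559082031)
   upr 469 [ 58.81 -18.38 100.09] [ 70.93  21.64 109.04]
   base 8944 ((-13.340888977050781, 1.4073257446289062), (169.58935546875, 129.8910675048828), 0.14401935040950775)
v0 plate 1199 511 [ 29.38 -21.85  75.02] [ 38.09  21.89 112.98] [ 29.45 -21.85 107.07] [ 38.09  21.59 112.98] ((33.73585510253906, -0.12613868713378906), (43.453697204589844, 8.616085052490234), 89.83018493652344)
   upr 388 [ 56.99 -20.38 100.05] [ 69.84  19.8  108.77]
   base 10612 ((-15.043304443359375, -0.3087921142578125), (129.715087890625, 169.63973999023438), 89.97993469238281)
v1 plate 1338 569 [ 29.39 -23.8   75.02] [ 38.22  20.3  112.25] [ 29.42 -23.71 107.02] [ 38.22  20.3  112.25] ((33.75743865966797, -1.704498291015625), (44.01127243041992, 8.774112701416016), 89.74220275878906)
   upr 428 [ 56.66 -21.8  100.03] [ 69.68  18.09 108.38]
   base 11339 ((-15.185432434082031, -1.805877685546875), (129.6490936279297, 169.3992156982422), 89.87796783447266)
v2 plate 1487 554 [ 28.6  -21.35  75.1 ] [ 37.64  22.63 112.72] [ 28.77 -21.35 107.06] [ 37.64  22.56 112.72] ((33.199832916259766, 0.6036796569824219), (43.913841247558594, 8.872693061828613), 89.95726776123047)
   upr 413 [ 56.2  -19.34 100.04] [ 68.93  20.66 108.65]
   base 10970 ((-15.548927307128906, 0.3397064208984375), (170.0033721923828, 129.80654907226562), 0.10427134484052658)
```

```bash
python3 - <<'E'
from h import *
np.set_printoptions(precision=2,suppress=True)
e=np.array([*ex,0])
g=lambda:np.mean([(pause(.04),np.array(read_ft_force()))[1] for _ in range(6)],0)
move_l(fx(10,0,79.3),60);pause(.3);b=g();print("base",b,infix(read_tool_pos()))
x=16
while True:
    move_l(fx(x,0,79.3),25);pause(.15)
    F=-(g()-b)@e;p=infix(read_tool_pos());print(x,round(F,2),p)
    if F>9.3 or p[0]>29 or x>36: break
    x+=3 if F<6 else 1
print(g()-b,np.degrees(R.from_rotvec(read_eef_rot()).as_euler('xyz')),read_gripper_width(),np.array(read_ft_torque()),read_time_s())
E
```

```text
base [ 0.21 -0.05 -1.17] [ 9.97 -0.02 79.35]
16 0.03 [15.97  0.01 79.31]
19 3.4 [18.72  0.01 79.18]
22 5.67 [21.22  0.03 79.15]
25 7.79 [23.35  0.01 79.1 ]
26 8.23 [24.13  0.03 79.13]
27 9.36 [24.84  0.   79.12]
[-9.06  0.15  4.86] [-179.93   -0.28  175.16] 42.94530023987015 [ 0.02  1.58 -0.08] 38.6
```

```bash
python3 - <<'E'
from h import *
np.set_printoptions(precision=2,suppress=True)
e=np.array([*ex,0]);b=np.array([.21,-.05,-1.17])
g=lambda:np.mean([(pause(.04),np.array(read_ft_force()))[1] for _ in range(8)],0)
move_l(fx(27.8,0,79.8),20);pause(.5)
F=g()-b;print(F,-F@e,infix(read_tool_pos()),np.degrees(R.from_rotvec(read_eef_rot()).as_euler('xyz')),read_gripper_width(),read_time_s())
ims=[get_image(c)[0] for c in ("scene","side")]
im,d=get_image("wrist")
P=camera_params("wrist");K=np.array(P["intrinsics"]);T=np.array(P["cam_to_world"])
v,u=np.mgrid[:420,:560];X=np.stack([(u-K[0,2])/K[0,0]*d,(v-K[1,2])/K[1,1]*d,d],-1).reshape(-1,3)@T[:3,:3].T+T[:3,3]
A=np.c_[(X[:,:2]-O)@ex,(X[:,:2]-O)@ey,X[:,2]];m=(d.ravel()>0)&(A[:,2]>90)&(A[:,2]<125)&(abs(A[:,1])<30)&(A[:,0]<60)&(A[:,0]>-5)
if m.any(): print(m.sum(),np.percentile(A[m],[1,50,99],axis=0))
a=cv2.resize(ims[0][150:260,200:310],(400,400),interpolation=3);c=cv2.resize(ims[1][150:260,210:320],(400,400),interpolation=3)
w=np.zeros((0,800,3),np.uint8)
cv2.imwrite("pics/press.png",np.hstack([a,c]));cv2.imwrite("pics/pressw.png",im)
E
```

```text
[-9.73  0.19  3.81] 9.713668190461773 [25.09  0.03 79.17] [-179.93   -0.34  175.16] 43.216756452331666 39.6833
16483 [[  9.55 -28.35  90.61]
 [ 24.19   0.24 109.83]
 [ 42.28  28.53 123.85]]
```

View pics/press.png

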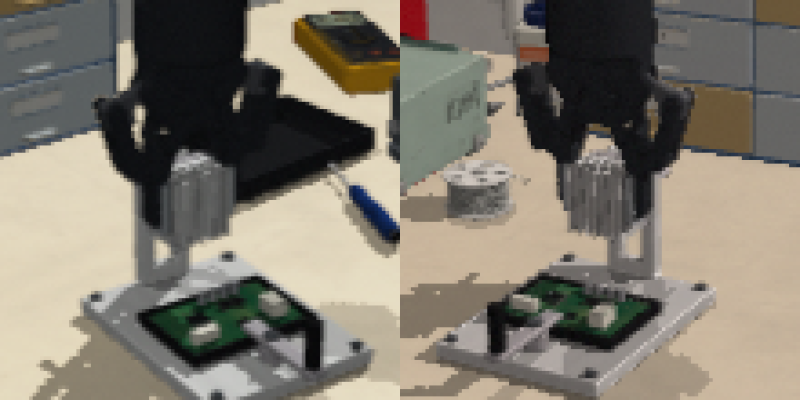

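View pics/pressw.png

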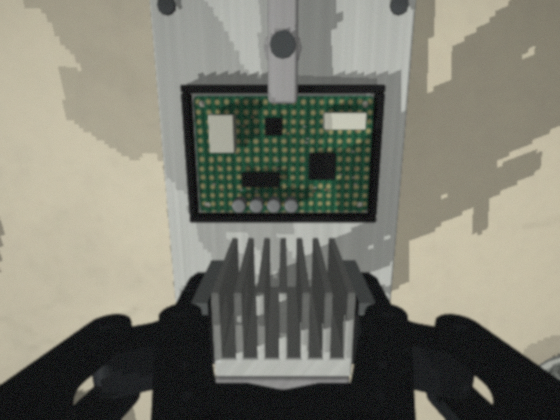

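```bash
python3 - <<'E'
from h import *
np.set_printoptions(precision=2,suppress=True)
P=camera_params("wrist");im,d=get_image("wrist");K=np.array(P["intrinsics"]);T=np.array(P["cam_to_world"])
v,u=np.mgrid[:420,:560];X=np.stack([(u-K[0,2])/K[0,0]*d,(v-K[1,2])/K[1,1]*d,d],-1).reshape(-1,3)@T[:3,:3].T+T[:3,3]
A=np.c_[(X[:,:2]-O)@ex,(X[:,:2]-O)@ey,X[:,2]].reshape(420,560,3)
for r in range(352,394,3):
    row=A[r,205:365];ok=(row[:,2]>95)&(row[:,2]<122)&(row[:,0]<60)&(row[:,0]>0)
    c=np.where(ok)[0]+205
    if len(c): q=A[r,c];print(r,len(c),c.min(),c.max(),"x %.1f y %.1f..%.1f z %.1f"%(np.median(q[:,0]),q[:,1].min(),q[:,1].max(),np.median(q[:,2])))
cv2.imwrite("pics/pwc.png",cv2.resize(im[335:400,195:375],(800,289),interpolation=3))
E
```

```text
352 144 211 354 x 32.3 y -22.6..23.2 z 108.5
355 144 211 354 x 32.5 y -22.6..23.4 z 109.7
358 141 212 353 x 33.2 y -22.4..23.0 z 110.3
361 142 212 353 x 34.1 y -22.3..23.1 z 110.5
364 136 215 350 x 35.3 y -21.3..22.0 z 110.4
367 136 215 350 x 36.5 y -21.3..21.9 z 110.4
370 136 215 350 x 37.5 y -21.2..22.3 z 110.5
373 136 215 350 x 38.7 y -21.4..22.3 z 110.4
376 134 215 348 x 40.0 y -21.7..21.6 z 110.2
379 134 215 348 x 40.7 y -21.4..21.6 z 110.7
382 68 249 316 x 41.8 y -10.4..11.2 z 110.8
385 38 264 301 x 42.8 y -5.7..6.4 z 111.0
388 8 279 286 x 43.8 y -0.7..1.5 z 111.2
```

View pics/pwc.png

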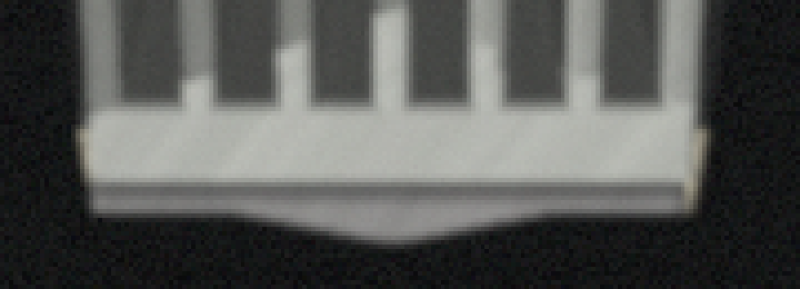

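```bash
cat > m.py <<'E'
from h import *
def measure(n=8):
    P=camera_params("wrist");L=[]
    for _ in range(n): L.append(get_image("wrist")[1])
    d=np.median(L,0);K=np.array(P["intrinsics"]);T=np.array(P["cam_to_world"])
    v,u=np.mgrid[:420,:560];X=np.stack([(u-K[0,2])/K[0,0]*d,(v-K[1,2])/K[1,1]*d,d],-1).reshape(-1,3)@T[:3,:3].T+T[:3,3]
    A=np.c_[(X[:,:2]-O)@ex,(X[:,:2]-O)@ey,X[:,2]].reshape(420,560,3)
    for r in range(364,390,1):
        q=A[r,265:300];q=q[(q[:,2]>95)&(q[:,2]<122)&(q[:,0]<60)]
        if len(q)>5: print(r,q[:,[0,2]].mean(0).round(2),end="; ")
    print()
E
python3 - <<'E'
from m import *
measure();print(read_time_s())
E
```

```text
364 [ 35.23 110.51]; 365 [ 35.57 110.56]; 366 [ 36.   110.49]; 367 [ 36.42 110.42]; 368 [ 36.74 110.49]; 369 [ 37.12 110.5 ]; 370 [ 37.52 110.47]; 371 [ 37.95 110.4 ]; 372 [ 38.25 110.49]; 373 [ 38.63 110.5 ]; 374 [ 39.03 110.47]; 375 [ 39.55 110.29]; 376 [ 40.07 110.12]; 377 [ 40.15 110.5 ]; 378 [ 40.45 110.59]; 379 [ 40.79 110.65]; 380 [ 41.04 110.81]; 381 [ 41.36 110.89]; 382 [ 41.73 110.91]; 383 [ 42.13 110.88]; 384 [ 42.49 110.91]; 385 [ 42.91 110.87]; 386 [ 43.24 110.93]; 387 [ 43.6  110.96]; 388 [ 44.   110.94]; 
40.2833
```

```bash
python3 - <<'E'
from h import *
print(read_ft_force(),infix(read_tool_pos()),read_gripper_width(),read_time_s());print(sign_off())
E
```

```text
[-9.69194294  1.05133052  3.51176479] [2.50456682e+01 6.13382199e-03 7.91322549e+01] 43.66099932318172 40.2833
the job is handed in; nothing more can be done
None
```

The turnbutton is home with its claw over the board's edge. The heat sink is held against the fence at about 9.7 N with the plate pushed in about 10 of its 18 mm, sitting about 0.4 mm low by the wrist camera and clear of the board; I handed the job in at 40.3 s.

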